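# Stow the grill-basket handle in the push-to-open braai chest

### The arm

A 7-joint arm with a two-finger parallel gripper is mounted at the origin on the work surface. World frame = base frame: x ahead of the robot, y to its left, z up, the work surface at z = 0. Lengths are in mm, angles in rad, forces in N, time in s.
With the tool pointing down it reaches from about 400 to 875 mm from the base axis. Payload 4.4 kg.
Tool frame: the origin (TCP) lies on the centre line of the jaws, within the pads' length; the fingertips stand 25 mm ahead of it and the grasp point (between the pads) lies 6 mm ahead of it; x points along the fingers, y is the direction in which the jaws open and shut, and the axes are right-handed (so a half turn about x gives the same grasp; the last joint's range is limited). The gripper opens to 85 mm and grips with 20 to 120 N. Pads are 22 mm wide; open, the fingers measure 114 mm over their backs; the gripper's body (76 mm by 85 mm) begins 54 mm behind the grasp point. The pads swing forward as they close: fully open they stand 13 mm farther back than shut.
Start: joints at [-1.252, 0.628, 0.038, 1.517, -0.027, 0.996, -0.02], TCP at [243.971, 602.491, 256.313] pointing down, gripper open.
Joint ranges: [-3.06, 3.06], [-0.37, 2.12], [-1.25, 1.32], [0.18, 2.47], [-1.1, 4.24], [0.23, 1.98], [-2.94, 2.94]. Speed limits (rad/s): [2.57, 2.57, 3.14, 3.14, 3.14, 3.14, 3.14].

### API

Orientations are given as [roll, pitch, yaw] about the fixed x, y, z axes, in that order (R = Rz(yaw) Ry(pitch) Rx(roll)).
In Python, from cell import * gives the robot as it stands. The module is installed in compiled form; this text tells all that it offers.
- The arm moves only by the tool jog_arm, never from a script. Its argument "series" is a list of rows, each a list of 3 entries, a list of its own where there are three numbers: the turn, a rotation vector about the tool's x, y, z in degrees, then the shift along the tool's x, y, z in mm, then the gripper's target within -1 to 1 (shut at 1, half-way at 0, fully open at -1). In form: [[[rx, ry, rz], [dx, dy, dz], hand], ...]. A call has 1 to 8 rows; each row shifts and turns the commanded pose from where the row before left it, along the tool's axes as they then stand; what a row does not reach is not made up. A row lasts 1/8 s, in which the tool goes at most 62.5 mm and 10.7 degrees, less where a joint would pass 70% of its speed; a pose out of reach is approached as far as the arm can. A call is refused whole if a number of a shift passes 62.5 or a number of a turn 10.7, either way. A call with a gripper value outside its range is refused whole. The fingers move at their own pace and stop on an object; the grip force is fixed at half the most. Time passes only in rows, so rows that do not move let the fingers close. It gives the time, the measured TCP pose, the force and the opening at its end, in the units of the state.
- read_state(): the state, without advancing time (a new reading comes with each control period).
- get_image(name): name is "scene" or "side" or "wrist"; returns a dict with "img" (400x640x3 uint8, red, green, blue), "range_z" (400x640 float32, mm along the optical axis (not along the pixel's ray), 0 where there is no reading), "fovy" (degrees; the focal length in pixels is half the picture's height over the tangent of half this angle, whatever the lens; pixels are square), "cx", "cy" (the principal point, pixels), "cam_to_world" (4x4, takes a point from camera to world coordinates). Camera axes: x right, y up, looking along -z (the intrinsics and any distortion apply to the point x, -y, -z); pixel columns grow to the right and rows downward; lengths in mm; the calibration is good to about 2 mm. A picture is of the moment at which its call begins.
- finish_job(): hands the job in, once; it reports no verdict.
The state is a dict: "clock": time; "qpos": joint angles; "qd": joint speeds; "tau": joint torques, N m; "eef_pos": TCP position; "tool_rot": TCP orientation; "force": force on the tool from outside, world axes, zero at the start; "torque": the same for the moment, N m; "width": finger opening in mm.
Only numpy, scipy, OpenCV 4.12 (cv2) and the standard library are available. Lean on these libraries where they do the work, as an engineer would, in place of code of your own. Each camera call takes 0.05 s, during which the arm holds its last target. There are 200 camera calls.

### The job

Press the red push latch on the wooden chest so that its hidden drawer springs out, lay the loose grill-basket handle from the upturned tray gently and flat in the drawer, then push the drawer fully shut so that it latches and stays closed. Leave everything else on the slab where it stands.

Things in the scene. Friction and masses are not known exactly. Their poses are not given: they have to be found in the camera images.
- chest: Fixed wooden tool chest, 200 deep (x) x 260 wide (y) mm. Origin: centre of its underside, on the slab. x points from its front (robot side) to its back, y to the left, z up. The front face, at x = -100 mm, is upright to a height of 85 mm; above it a fascia slopes back and up at 40 degrees from level to x = -43 mm, height 133 mm; behind that the top is level.
- grid_front (a point): Middle of the front cross wire of a fixed steel wire grid on the chest, 220 mm above the slab. The grid covers fascia and chest: wires 6 mm thick along x at y = +-24, +-72, +-120 mm, posts 240 mm apart. It leaves no room for a gripper straight above the latch or upright at the shut drawer front: come from the front, tool tilted (40 degrees for the latch, 20 to 40 for the drawer).
- latch_top (a point): Centre of the face of the round red push button (32 mm across) on the sloped fascia, chest middle. Its z axis points out of the fascia: up and to the front, 40 degrees from vertical; press along -z.
- latch (a joint): Travel of the red button in m: 0 out, 0.009 fully in; a spring pushes it back (6 N at full travel). The drawer is released at about 0.005 to 0.008 and then springs out by itself.
- drawer (a joint): How far the drawer stands out of the chest front in m: 0 shut and latched, 0.145 fully out (+ is along the chest's -x). A spring drives it outwards (about 6 N shut, 3 N open). To shut it push it in to the stop at about -0.004; the catch clicks by itself (needs about 10 N near the end) and then holds it at about 0.
- drawer_floor (a point): Centre of the drawer's inner floor (moves with the drawer; axes as the chest's). Inside: 126 mm along x, 100 mm along y, walls 6 to 12 mm thick, rim 40 mm above the floor. The floor is 12 mm above the slab.
- drawer_front (a point): Centre of the outer face of the dark wooden drawer front (124 mm wide, 64 mm high, from 2 to 66 mm above the slab; flush with the chest when shut, no handle). Axes as the chest's; push along +x.
- handle_mid (a point): Centre, half-way up, of the loose grill-basket handle: 110 mm long along its x axis, 24 mm wide (y), 22 mm high (z), about 60 to 130 g, lying flat. The dark wooden grip spans x = -55 to +25 mm, a brass collar and two thin steel prongs follow to +55 mm. Grip it across its width at this point. It may lie either way round in the drawer.
- tray: Upturned aluminium tray, 190 x 130 mm at the brim, flat top 170 x 120 mm, 40 mm high, 350 g; the handle lies on it. Origin: centre on the slab.
- basket: Small steel wire grill basket, 200 x 160 x 40 mm, bystander. Origin: centre of its underside.
- sauce: Empty red plastic sauce dispenser, 64 mm across, 190 mm high, bystander. Origin: centre of its underside.
- spice: Spice jar, 56 mm across, 100 mm high, bystander. Origin: centre of its underside.
- mug: Blue mug, 84 mm across, 85 mm high, bystander. Origin: centre of its underside.
There are look-alikes about, which are no part of the job. There is more than one size of the part that bears handle_mid; the job needs the larger.

How it is judged:
By the outcome, as a careful person would: the job done as asked, in the order asked, and still so for the second after the job is handed in, with the robot touching nothing.
It also fails if it takes over 72 s, if anything falls off the work surface, if the arm or the gripper's body presses on something with over 40 N, if the wrist force passes 120 N, or if a joint passes its speed limit or range.

## Working session

There is one attempt and no reset: what is moved stays moved. The work goes in short steps, Python scripts to look and compute and a tool call to move; the robot and the scene stay as the last step left them, time stands still between calls to the robot, and variables do not carry over. Pictures are saved under pics/ and viewed, about 8 in all and at most 12, crops included, and the job is handed in when it is done.

Besides the shell and the picture viewer there is one more tool, called after "Call:" by a JSON object that holds its "op" and its "data". jog_arm: Moves the arm, as the interface text tells. Its arguments: {"type":"object","properties":{"series":{"type":"array"}},"required":["series"]}

```bash
mkdir -p pics; python3 - <<'E'
from cell import *
import cv2,pickle,numpy as np
print(read_state())
for n in("scene","side","wrist"):
    d=get_image(n); pickle.dump(d,open(f"pics/{n}0.pkl","wb"))
    cv2.imwrite(f"pics/{n}0.png",d["img"][:,:,::-1])
    print(n,{k:(v if k not in("img","range_z") else v.shape) for k,v in d.items()}, (d["range_z"]>0).mean())
E
```

```text
{'clock': 0.0, 'qpos': array([-1.25177445,  0.62933872,  0.03844843,  1.51837143, -0.02697345,
        0.99629906, -0.01998197]), 'qd': array([ 0.00054982, -0.00141522, -0.00114929, -0.00072704, -0.00048535,
        0.0002063 , -0.00017565]), 'tau': array([ 3.15864381e-04, -5.63404977e+01,  1.22651070e+00, -1.93445152e+01,
        1.10745634e-02,  1.04623710e-02,  1.12824071e-05]), 'eef_pos': array([243.77155792, 601.9326908 , 255.39287261]), 'tool_rot': array([-1.54402101,  1.56889793, -1.92881572]), 'force': array([ 0.20436016,  0.43989607, -0.65113712]), 'torque': array([-0.03438327, -0.04504355, -0.01137433]), 'width': 85.43101503606701}
scene {'img': (400, 640, 3), 'range_z': (400, 640), 'fovy': 49.897405714150054, 'cx': 308.4788466786557, 'cy': 201.55188571530294, 'cam_to_world': array([[ 5.53286713e-01,  6.28157692e-01, -5.47075614e-01,
        -1.86886375e+02],
       [-8.32950966e-01,  4.23642593e-01, -3.55977023e-01,
        -4.40267774e+02],
       [ 8.15482706e-03,  6.52644518e-01,  7.57620374e-01,
         1.14296501e+03],
       [ 0.00000000e+00,  0.00000000e+00,  0.000
[... 352 characters left out ...]
6.31150915e+02],
       [ 2.62513652e-03,  6.87220158e-01,  7.26444466e-01,
         9.95562668e+02],
       [ 0.00000000e+00,  0.00000000e+00,  0.00000000e+00,
         1.00000000e+00]])} 0.9960625
wrist {'img': (400, 640, 3), 'range_z': (400, 640), 'fovy': 66.8165613369941, 'cx': 321.75436414100517, 'cy': 195.03017968906977, 'cam_to_world': array([[ 3.75684848e-01, -8.83062499e-01, -2.81178801e-01,
         1.71875573e+02],
       [ 9.26744779e-01,  3.57242115e-01,  1.16284931e-01,
         6.30808527e+02],
       [-2.23795233e-03, -3.04267473e-01,  9.52584010e-01,
         3.73632861e+02],
       [ 0.00000000e+00,  0.00000000e+00,  0.00000000e+00,
         1.00000000e+00]])} 0.99586328125
```

View pics/scene0.png

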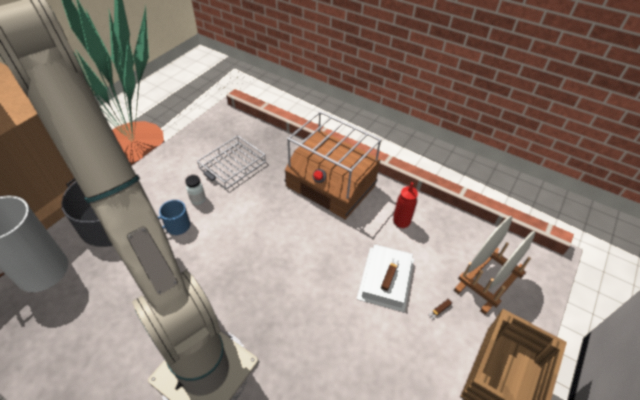

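View pics/side0.png

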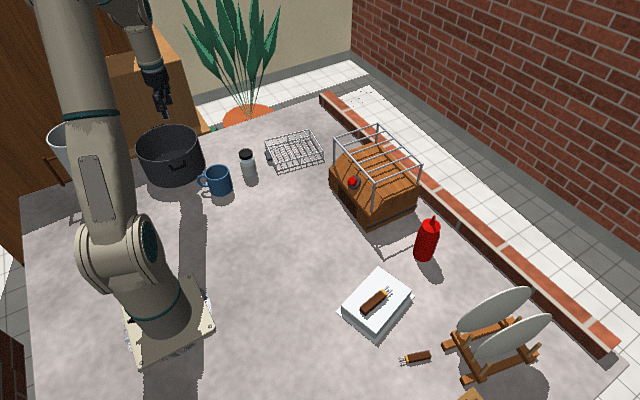

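The pictures show the chest with its red button at scene (319,175) / side (353,181), the tray with the handle at scene (389,278) / side (376,302), and a smaller look-alike on the slab at side (415,357). Next I'll measure using the depth readings.

```bash
cat > h.py <<'E'
import numpy as np,cv2,pickle
def cloud(d):
    f=200/np.tan(np.radians(d["fovy"]/2)); v,u=np.mgrid[:400,:640]; z=d["range_z"].astype(float)
    P=np.stack([(u-d["cx"])/f*z,-(v-d["cy"])/f*z,-z,np.ones_like(z)],-1)@d["cam_to_world"].T
    P=P[...,:3]; P[z<=0]=np.nan; return P
def box(u0,u1,v0,v1):
    m=np.zeros((400,640),bool); m[v0:v1,u0:u1]=True; return m
def rect(xy):
    return cv2.minAreaRect(xy.astype(np.float32))
E
python3 - <<'E'
from h import *
B={"scene":dict(btn=(308,332,165,187),tray=(350,420,240,310),ch=(280,385,110,220)),"side":dict(btn=(343,364,172,192),tray=(330,420,262,345),ch=(320,430,120,235))}
for n in B:
    d=pickle.load(open(f"pics/{n}0.pkl","rb")); P=cloud(d); h=cv2.cvtColor(d["img"],cv2.COLOR_RGB2HSV)
    red=((h[...,0]<8)|(h[...,0]>172))&(h[...,1]>170)&(h[...,2]>90)
    m=red&box(*B[n]["btn"]); q=P[m]; print(n,"btn",m.sum(),np.nanmedian(q,0),np.nanmin(q,0),np.nanmax(q,0),np.argwhere(m).mean(0)[::-1])
    t=box(*B[n]["tray"]); 
    k=t&(P[...,2]>33)&(P[...,2]<75); top=k&(h[...,1]<40)&(h[...,2]>150)
    print(" traytop z",np.nanmedian(P[top][:,2]),"rect",rect(P[k][:,:2]))
    zt=np.nanmedian(P[top][:,2]); k=t&(P[...,2]>zt+9)&(P[...,2]<zt+40)
    q=P[k]; print(" handle",len(q),rect(q[:,:2]),np.percentile(q[:,2],[50,95]))
    w=k&(h[...,1]>70)&(h[...,2]<170); q2=P[w]; print(" wood",len(q2),rect(q2[:,:2]),q2.mean(0))
    s=box(0,640,0,400)&(P[...,2]<8)&(P[...,2]>-15)&(P[...,0]>300)&(P[...,0]<800); print(" slab z",np.nanmedian(P[s][:,2]))
    # chest: level top & front face from points
    c=box(*B[n]["ch"]); tp=c&(P[...,2]>122)&(P[...,2]<145); print(" top",tp.sum(),rect(P[tp][:,:2]),np.nanmedian(P[tp][:,2]))
    al=c&(P[...,2]>20)&(P[...,2]<145)&(h[...,1]>90); print(" chest all",rect(P[al][:,:2]))
    g=c&(P[...,2]>205)&(P[...,2]<235); print(" grid",g.sum(),rect(P[g][:,:2]))
E
```

```text
scene btn 56 [659.48060819  76.01486012 128.21539559] [650.63300921  62.69054356 115.2662387 ] [671.72116417  90.92361503 140.32054397] [317.57142857 174.89285714]
 traytop z 39.33038139807957 rect ((513.5146484375, -269.66748046875), (175.2363739013672, 119.856689453125), 16.277189254760742)
 handle 245 ((502.3237609863281, -279.0707702636719), (110.3846206665039, 23.962669372558594), 8.661733627319336) [60.39022781 64.2946806 ]
 wood 167 ((488.17572021484375, -282.7181091308594), (80.38858032226562, 19.25307846069336), 8.487889289855957) [ 484.40092918 -283.13424071   60.77758393]
 slab z -0.4787896477346294
 top 2314 ((749.6107177734375, 73.00750732421875), (261.7532958984375, 200.6488037109375), 87.24053192138672) 131.9315385300008
 chest all ((805.4097900390625, 195.00657653808594), (512.1633911132812, 322.18798828125), 88.22705078125)
 grid 794 ((748.453857421875, 72.37472534179688), (248.49322509765625, 187.44859313964844), 87.21337890625)
side btn 62 [662.04432985  78.90010255 130.17489348] [649.43814959  64.54367364 105.61652756] [675.07696383 113.87473112 138.6347804 ] [351.56451613 180.20967742]
 traytop z 40.37161800273566 rect ((514.4668579101562, -267.15576171875), (173.1797332763672, 121.55572509765625), 16.451160430908203)
 handle 327 ((504.40814208984375, -276.8416748046875), (111.70518493652344, 25.3335018157959), 8.753479957580566) [61.56108805 64.90915451]
 wood 269 ((490.8995666503906, -280.1058349609375), (84.00924682617188, 22.992761611938477), 8.753479957580566) [ 486.42686918 -282.17813774   60.95018778]
 slab z 0.7196216034773784
 top 2419 ((746.1332397460938, -7.6833343505859375), (437.81561279296875, 198.9818572998047), 87.070556640625) 133.49480693124906
 chest all ((802.1131591796875, 136.3824920654297), (724.9165649414062, 324.8416748046875), 89.66246795654297)
 grid 873 ((749.8187255859375, 76.34727478027344), (251.29930114746094, 185.21530151367188), 86.98519897460938)
```

```bash
cat >> h.py <<'E'
from scipy.spatial.transform import Rotation as Ro
PSI=-2.8
def tool(tilt,yaw,flip=0):
    "tool x tilted forward `tilt` deg from straight down along heading yaw; y horizontal"
    t,a=np.radians([tilt,yaw]); x=np.array([np.sin(t)*np.cos(a),np.sin(t)*np.sin(a),-np.cos(t)])
    y=np.array([-np.sin(a),np.cos(a),0])*(-1 if flip else 1); return np.stack([x,y,np.cross(x,y)],1)
def cur(s): return np.array(s["eef_pos"]),Ro.from_euler("xyz",s["tool_rot"]).as_matrix()
def plan(s,p,R):
    p0,R0=cur(s); rv=Ro.from_matrix(R0.T@R).as_rotvec(degrees=True)
    print("turn",rv.round(1),"|",np.linalg.norm(rv).round(1)," shift(before turn)",(R0.T@(p-p0)).round(1)," shift(after)",(R.T@(p-p0)).round(1))
E
python3 - <<'E'
from cell import *
from h import *
s=read_state(); p,R=cur(s); print(R.round(2))
d=pickle.load(open("pics/wrist0.pkl","rb")); C=d["cam_to_world"]; print("cam in tool",R.T@(C[:3,3]-p)); print((R.T@C[:3,:3]).round(2))
for n in("scene","side"):
    d=pickle.load(open(f"pics/{n}0.pkl","rb")); P=cloud(d)
    a=np.radians(PSI); X=(P-np.array([749,74.5,0]))@np.array([[np.cos(a),-np.sin(a),0],[np.sin(a),np.cos(a),0],[0,0,1]])
    m=(abs(X[...,1])<55)&(X[...,2]>20)&(X[...,2]<65)&(X[...,0]<-70)&(X[...,0]>-130); print(n,"front",m.sum(),np.percentile(X[m],[10,50,90],axis=0))
    m=(abs(X[...,1])<100)&(abs(X[...,1])>22)&(X[...,0]>-96)&(X[...,0]<-47)&(X[...,2]<145); q=X[m]; print("fascia x-shift (from z)",np.median(q[:,0]-(-100+(q[:,2]-85)/48*57)))
    # bystanders: heights 
    for nm,(lo,hi) in {"hi":(60,115)}.items():
        m=(P[...,2]>lo)&(P[...,2]<hi)&(P[...,0]>300)&(P[...,0]<640)&(P[...,1]>100)
        c,l,st,ce=cv2.connectedComponentsWithStats(m.astype(np.uint8))
        for i in range(1,c):
            if st[i,4]>40: print(nm,np.nanmedian(P[l==i],0).round(),st[i])
pos=np.array([661,78,127.]); 
for f in (0,1):
    Rt=tool(40,PSI,f); plan(s,pos-Rt[:,0]*(25+70),Rt)
E
```

```text
[[-0.    0.38  0.93]
 [-0.    0.93 -0.38]
 [-1.   -0.    0.  ]]
cam in tool [-118.02553212   -0.55917675  -77.4400292 ]
[[ 0.    0.3  -0.95]
 [ 1.    0.    0.  ]
 [ 0.   -0.95 -0.3 ]]
scene front 230 [[-104.76537583  -43.36035377   24.87794113]
 [-102.62566553   -2.41823687   43.69652969]
 [-100.06388454   42.1305407    61.53659056]]
fascia x-shift (from z) -1.0669354256657684
hi [424. 417.  95.] [185 174  18  20 272]
hi [327. 417.  76.] [161 199  26  22 187]
side front 160 [[-103.21903597  -43.76193981   23.71644707]
 [-102.05055846   -3.6644008    42.91246838]
 [-100.70484782   40.6787106    60.94492784]]
fascia x-shift (from z) -2.2703780927129813
hi [ 553. 2199.   67.] [148   0  21   5  58]
hi [ 586. 1264.   88.] [197  41  17  21 209]
hi [347. 942.  88.] [171  89  22  17 226]
hi [429. 415.  94.] [239 148  16  18 225]
hi [325. 418.  75.] [211 164  19  21 182]
turn [-18.4 -39.6   6.8] | 44.2  shift(before turn) [  56.3 -349.2  525.8]  shift(after) [ 287.8 -503.1  256.2]
turn [151.9   9.5  55.3] | 162.0  shift(before turn) [  56.3 -349.2  525.8]  shift(after) [ 287.8  503.1 -256.2]
```

Call:
{"op": "jog_arm", "data": {"series": [[[0,0,0],[0,-29,44],1],[[0,0,0],[0,-29,44],1],[[0,0,0],[0,-29,44],1],[[0,0,0],[0,-29,44],1],[[0,0,0],[0,-29,44],1],[[0,0,0],[0,-29,44],1],[[0,0,0],[0,-29,44],1],[[0,0,0],[0,-29,44],1]]}}

```text
clock: 1.15
eef_pos: [483.9, 253.8, 256.2]
tool_rot: [2.907, 1.571, 2.522]
force: [0.6, 0.8, -0.1]
width: -0.0
```

Call:
{"op": "jog_arm", "data": {"series": [[[0,0,0],[0,-29,44],1],[[0,0,0],[0,-29,44],1],[[0,0,0],[0,-29,44],1],[[-3.7,-7.9,1.4],[0,0,0],1],[[-3.7,-7.9,1.4],[0,0,0],1],[[-3.7,-7.9,1.4],[0,0,0],1],[[-3.7,-7.9,1.4],[0,0,0],1],[[-3.7,-7.9,1.4],[0,0,0],1]]}}

```text
clock: 2.15
eef_pos: [572.7, 106.6, 254.9]
tool_rot: [-0.044, 1.068, -0.211]
force: [0.5, -1.1, -0.2]
width: 0.1
```

```bash
cat > w.py <<'E'
from cell import *
from h import *
import sys
n=sys.argv[1]
s=read_state(); d=get_image("wrist"); pickle.dump((s,d),open(f"pics/{n}.pkl","wb")); cv2.imwrite(f"pics/{n}.png",d["img"][:,:,::-1])
print(s["clock"],s["eef_pos"].round(1),s["tool_rot"].round(3),s["force"].round(1),s["width"],s["qpos"].round(2))
E
python3 w.py w1; python3 - <<'E'
from cell import *
from h import *
s,d=pickle.load(open("pics/w1.pkl","rb")); P=cloud(d); h=cv2.cvtColor(d["img"],cv2.COLOR_RGB2HSV)
red=((h[...,0]<8)|(h[...,0]>172))&(h[...,1]>170)&(h[...,2]>60)
c,l,st,ce=cv2.connectedComponentsWithStats(red.astype(np.uint8))
for i in range(1,c):
    if st[i,4]>30: print(st[i],ce[i],np.nanmedian(P[l==i],0),np.nanmax(P[l==i],0),np.nanmin(P[l==i],0))
Rt=tool(40,PSI); plan(s,np.array([661,78,127.])-Rt[:,0]*95,Rt)
E
```

```text
2.15 [572.7 106.6 254.9] [-0.044  1.068 -0.211] [ 0.5 -1.1 -0.2] 0.09139522227110891 [-0.51  0.41  0.17  2.12  0.83  0.27  0.27]
[  68  185   94  134 5645] [114.88449956 243.25048716] [ 723.60854538 -193.59318262  104.18654062] [ 905.85116575 -179.30757926  191.59172344] [ 708.0740998  -473.93074318    5.32008129]
[296 188  33  32 783] [311.98722861 203.49042146] [659.5220521   78.51928398 128.27882931] [671.2569709   92.91591699 138.69238604] [648.60070716  62.9162689  115.91683137]
turn [ -5.2 -11.3   5. ] | 13.4  shift(before turn) [ 63.8 -19.3   0.7]  shift(after) [ 60.6 -24.2 -13.6]
```

View pics/w1.png

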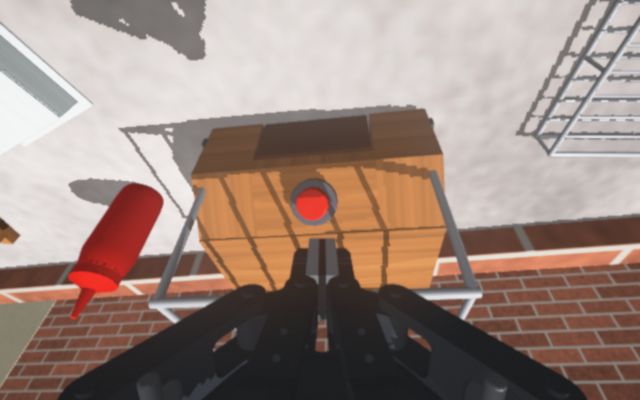

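The view shows the button at (312,203), the dark drawer front above it in the picture at (312,138), and the path clear. Continue to the pre-press pose.

Call:
{"op": "jog_arm", "data": {"series": [[[0,0,0],[16,-5,0],1],[[0,0,0],[16,-5,0],1],[[0,0,0],[16,-5,0],1],[[0,0,0],[16,-5,0],1],[[-2.6,-5.6,2.5],[0,0,0],1],[[-2.6,-5.6,2.5],[0,0,0],1],[[0,0,0],[0,0,0],1],[[0,0,0],[0,0,0],1]]}}

```text
clock: 3.2
eef_pos: [599.1, 67.6, 198.0]
tool_rot: [-0.077, 0.989, -0.206]
force: [0.2, -0.3, 0.4]
width: -0.4
```

```bash
cat > pl.py <<'E'
from cell import *
from h import *
import sys
s=read_state(); print(s["clock"],s["eef_pos"].round(1),s["force"].round(1),round(s["width"],1),s["qpos"].round(2))
x,y,z,tilt,yaw=map(float,sys.argv[1:6]); back=float(sys.argv[6]); R=tool(tilt,yaw); plan(s,np.array([x,y,z])-R[:,0]*back,R)
E
python3 pl.py 660 78.3 128 40 -2.8 60
```

```text
3.2 [599.1  67.6 198. ] [ 0.2 -0.3  0.4] -0.4 [-0.28  0.53 -0.04  2.2   1.92  0.31 -0.72]
turn [-2.8 -6.8  5.1] | 9.0  shift(before turn) [30.7 16.7  4.2]  shift(after) [32.4 13.7  1.2]
```

Call:
{"op": "jog_arm", "data": {"series": [[[-1,-2.3,1.7],[0,4,0],1],[[-1,-2.3,1.7],[0,5,0],1],[[-1,-2.3,1.7],[0,5,0],1],[[0,0,0],[8,0,1],1],[[0,0,0],[8,0,0],1],[[0,0,0],[0,0,0],1]]}}

```text
clock: 3.95
eef_pos: [612.1, 80.9, 185.5]
tool_rot: [-0.004, 0.871, -0.049]
force: [0.5, 0.5, 1.1]
width: 0.1
```

```bash
python3 pl.py 660 78.3 128 40 -2.8 45
```

```text
3.95 [612.1  80.9 185.5] [0.5 0.5 1.1] 0.1 [-0.07  0.6  -0.31  2.28  2.36  0.55 -1.05]
turn [0.2 0.1 0. ] | 0.3  shift(before turn) [29.8 -0.3 -0.3]  shift(after) [29.8 -0.3 -0.2]
```

Call:
{"op": "jog_arm", "data": {"series": [[[0,0,0],[12,0,0],1],[[0,0,0],[12,0,0],1],[[0,0,0],[12,0,0],1],[[0,0,0],[8,0,0],1],[[0,0,0],[3,0,0],1],[[0,0,0],[3,0,0],1]]}}

```text
clock: 4.7
eef_pos: [643.5, 79.5, 147.5]
tool_rot: [-0.004, 0.871, -0.047]
force: [-0.3, -0.6, 1.0]
width: -0.2
```

Call:
{"op": "jog_arm", "data": {"series": [[[0,0,0],[2,0,0],1],[[0,0,0],[2,0,0],1],[[0,0,0],[1,0,0],1],[[0,0,0],[0,0,0],1]]}}

```text
clock: 5.2
eef_pos: [646.4, 79.4, 144.0]
tool_rot: [-0.004, 0.871, -0.047]
force: [-4.3, -0.4, 2.4]
width: -0.1
```

```bash
python3 w.py w2; python3 pl.py 660 78.3 128 40 -2.8 25; python3 - <<'E'
from h import *
from cell import *
d=get_image("side");pickle.dump(d,open("pics/side1.pkl","wb"));P=cloud(d)
m=(P[...,0]>480)&(P[...,0]<640)&(abs(P[...,1]-85)<70)&(P[...,2]>30)&(P[...,2]<75); print(m.sum(), np.nanmin(P[m],0) if m.sum() else "")
E
```

```text
5.2 [646.4  79.4 144. ] [-0.004  0.871 -0.047] [-4.3 -0.4  2.4] -0.12916841940004004 [-0.05  0.71 -0.32  2.21  2.43  0.59 -1.07]
5.25 [646.4  79.4 144. ] [-3.1 -0.4  4.8] -0.1 [-0.04  0.71 -0.32  2.21  2.43  0.59 -1.07]
turn [ 0.3  0.1 -0.1] | 0.3  shift(before turn) [-4.  -0.4  0.1]  shift(after) [-4.  -0.4  0.1]
0
```

Call:
{"op": "jog_arm", "data": {"series": [[[0,0,0],[2,0,0],1],[[0,0,0],[2,0,0],1],[[0,0,0],[0,0,0],1]]}}

```text
clock: 5.68
eef_pos: [649.3, 79.3, 140.7]
tool_rot: [-0.004, 0.871, -0.048]
force: [-4.6, -0.3, 4.4]
width: -0.1
```

```bash
cat > dr.py <<'E'
from h import *
from cell import *
import sys
for n in ("side","scene"):
    d=get_image(n);pickle.dump(d,open(f"pics/{n}1.pkl","wb"));P=cloud(d); cv2.imwrite(f"pics/{sys.argv[1]}{n}.png",d["img"][:,:,::-1])
    a=np.radians(PSI); X=(P-np.array([747,74.5,0]))@np.array([[np.cos(a),-np.sin(a),0],[np.sin(a),np.cos(a),0],[0,0,1]])
    m=(X[...,0]>-260)&(X[...,0]<-105)&(abs(X[...,1])<72)&(X[...,2]>10)&(X[...,2]<75); print(n,m.sum())
    if m.sum()>20:
        print(np.percentile(X[m],[1,50,99],axis=0).round(1))
        r=m&(X[...,2]>58); print("rim rect world",rect(P[r][:,:2]))
E
python3 pl.py 660 78.3 128 40 -2.8 25;python3 dr.py a
```

```text
5.675 [649.3  79.3 140.7] [-4.6 -0.3  4.4] -0.1 [-0.04  0.72 -0.32  2.2   2.43  0.59 -1.07]
turn [ 0.3  0.1 -0. ] | 0.3  shift(before turn) [-8.4 -0.4  0.1]  shift(after) [-8.4 -0.4  0.1]
side 537
[[-159.5  -60.2   10.5]
 [-151.3   -5.7   40.2]
 [-106.3   59.3   70.1]]
rim rect world ((594.440185546875, 83.35870361328125), (125.18940734863281, 14.709503173828125), 87.2251205444336)
scene 617
[[-172.9  -62.3   10.3]
 [-167.2   -4.3   41. ]
 [-106.8   61.4   68.1]]
rim rect world ((582.391357421875, 83.03280639648438), (125.71449279785156, 19.1385440826416), 85.55037689208984)
```

The drawer is springing out. Retract along the tool axis.

Call:
{"op": "jog_arm", "data": {"series": [[[0,0,0],[-15,0,0],1],[[0,0,0],[-30,0,0],1],[[0,0,0],[-35,0,0],1],[[0,0,0],[-35,0,0],1],[[0,0,0],[-35,0,0],1],[[0,0,0],[0,0,0],1]]}}

```text
clock: 6.52
eef_pos: [552.2, 84.4, 258.1]
tool_rot: [-0.002, 0.867, -0.046]
force: [-0.1, 0.7, -0.1]
width: -0.0
```

```bash
python3 pl.py 503.4 -278 220 0 8.7 0;python3 dr.py b
```

```text
6.525 [552.2  84.4 258.1] [-0.1  0.7 -0.1] -0.0 [-0.16  0.38 -0.25  2.36  2.19  0.43 -0.95]
turn [-10.7  40.2   4. ] | 41.8  shift(before turn) [   8.1 -364.1  -50.1]  shift(after) [  38.1 -350.8 -103.1]
side 1439
[[-245.2  -58.8   10.3]
 [-174.6    7.4   28.4]
 [-105.3   58.6   68.6]]
rim rect world ((571.9527587890625, 84.6812744140625), (123.99115753173828, 140.40956115722656), 87.22923278808594)
scene 1354
[[-247.7  -61.6   10.2]
 [-177.6    2.1   31. ]
 [-105.5   56.9   68.9]]
rim rect world ((569.098388671875, 80.14286041259766), (123.848388671875, 144.17526245117188), 85.22290802001953)
```

Call:
{"op": "jog_arm", "data": {"series": [[[-2.1,8,0.8],[0,0,0],1],[[-2.1,8,0.8],[0,0,0],1],[[-2.1,8,0.8],[0,0,0],1],[[-2.1,8,0.8],[0,0,0],1],[[-2.1,8,0.8],[0,0,0],1],[[0,0,0],[0,-40,-12],-1],[[0,0,0],[0,-40,-12],-1],[[0,0,0],[0,-40,-12],-1]]}}

```text
clock: 7.62
eef_pos: [516.6, -72.7, 248.4]
tool_rot: [-0.292, 1.142, -0.297]
force: [0.3, -0.9, -0.2]
width: 54.2
```

Call:
{"op": "jog_arm", "data": {"series": [[[0,0,0],[4,-40,-12],-1],[[0,0,0],[6,-40,-12],-1],[[0,0,0],[6,-40,-12],-1],[[0,0,0],[6,-40,-12],-1],[[0,0,0],[6,-40,-12],-1],[[0,0,0],[6,-30,-8],-1],[[0,0,0],[0,0,0],-1],[[0,0,0],[0,0,0],-1]]}}

```text
clock: 8.62
eef_pos: [461.6, -304.6, 218.3]
tool_rot: [-0.286, 1.14, -0.291]
force: [-0.4, 0.4, 0.5]
width: 85.6
```

```bash
python3 w.py w3; python3 pl.py 503.4 -278 67 0 8.7 0; python3 - <<'E'
from h import *
s,d=pickle.load(open("pics/w3.pkl","rb")); P=cloud(d)
a=np.abs
m=(P[...,2]>50)&(P[...,2]<75)&(a(P[...,0]-503)<90)&(a(P[...,1]+278)<70)
q=P[m]; print(m.sum(),rect(q[:,:2]),np.percentile(q[:,2],[5,50,95]))
h=cv2.cvtColor(d["img"],cv2.COLOR_RGB2HSV); t=(h[...,1]<40)&(h[...,2]>150)&(P[...,2]>30)&(P[...,2]<55); print("tray z",np.median(P[t][:,2]))
E
```

```text
8.625 [ 461.6 -304.6  218.3] [-0.286  1.14  -0.291] [-0.4  0.4  0.5] 85.64268916971419 [ 1.14  0.52 -0.74  2.17  1.07  0.27  1.1 ]
8.675 [ 461.8 -304.   218.7] [-0.7 -0.3 -0.3] 85.6 [ 1.14  0.52 -0.74  2.17  1.07  0.27  1.1 ]
turn [-8.7 23.1  8.8] | 26.2  shift(before turn) [151.4  45.  -22.1]  shift(after) [151.7  19.4  45. ]
2521 ((504.3327331542969, -280.09539794921875), (111.4371109008789, 24.012447357177734), 8.600156784057617) [53.90876609 62.45489255 63.7064371 ]
tray z 40.8363422382055
```

View pics/w3.png

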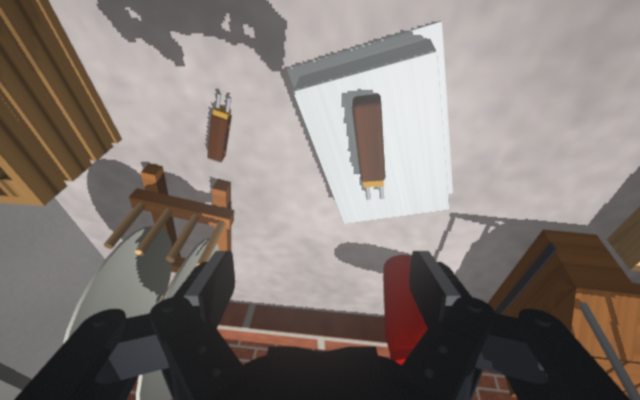

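The wrist view shows the big handle on the tray at (370,140) and the small look-alike on the slab at (218,125). The turn fell short, so I'll continue it more slowly.

Call:
{"op": "jog_arm", "data": {"series": [[[-1.5,3.9,1.5],[0,0,0],-1],[[-1.5,3.9,1.5],[0,0,0],-1],[[-1.5,3.9,1.5],[0,0,0],-1],[[-1.5,3.9,1.5],[0,0,0],-1],[[-1.5,3.9,1.5],[0,0,0],-1],[[-1.5,3.9,1.5],[0,0,0],-1],[[0,0,0],[0,0,0],-1]]}}

```text
clock: 9.55
eef_pos: [463.3, -303.5, 219.1]
tool_rot: [2.788, 1.566, 2.946]
force: [0.0, 0.8, 1.3]
width: 85.7
```

```bash
python3 pl.py 504.2 -279.5 67 0 8.7 0
```

```text
9.55 [ 463.3 -303.5  219.1] [0.  0.8 1.3] 85.7 [ 1.13  0.72 -0.99  1.81  0.71  1.01  1.58]
turn [ 0.3 -0.2 -0.1] | 0.4  shift(before turn) [152.   17.   44.8]  shift(after) [152.1  17.5  44.1]
```

Call:
{"op": "jog_arm", "data": {"series": [[[0,0,0],[10,8.5,22],-1],[[0,0,0],[10,8.5,22],-1],[[0,0,0],[30,0,0],-1],[[0,0,0],[30,0,0],-1],[[0,0,0],[20,0,0],-1],[[0,0,0],[0,0,0],-1],[[0,0,0],[0,0,0],-1]]}}

```text
clock: 10.42
eef_pos: [502.4, -281.1, 119.9]
tool_rot: [2.959, 1.567, 3.114]
force: [0.1, -0.2, 0.2]
width: 85.3
```

```bash
python3 pl.py 504.2 -279.5 67 0 8.7 0; python3 w.py w4; python3 - <<'E'
from h import *
s,d=pickle.load(open("pics/w4.pkl","rb")); P=cloud(d)
a=np.abs
m=(P[...,2]>50)&(P[...,2]<75)&(a(P[...,0]-503)<90)&(a(P[...,1]+278)<40)
q=P[m]; print(m.sum(),rect(q[:,:2]),np.percentile(q[:,2],[5,50,95]))
E
```

```text
10.425 [ 502.4 -281.1  119.9] [ 0.1 -0.2  0.2] 85.3 [ 0.97  0.86 -0.86  1.83  0.85  0.88  1.42]
turn [ 0.2 -0.2 -0. ] | 0.3  shift(before turn) [52.9  1.3  2.3]  shift(after) [52.9  1.4  2. ]
10.425 [ 502.4 -281.1  119.9] [2.959 1.567 3.114] [ 0.1 -0.2  0.2] 85.34185728799693 [ 0.97  0.86 -0.86  1.83  0.85  0.88  1.42]
5318 ((504.63446044921875, -279.8321838378906), (111.0052490234375, 24.065959930419922), 8.678853988647461) [54.07448933 62.32801845 63.48255095]
```

Call:
{"op": "jog_arm", "data": {"series": [[[0,0,0],[15,1,2],-1],[[0,0,0],[15,0,0],-1],[[0,0,0],[12,0,0],-1],[[0,0,0],[10,0,0],-1],[[0,0,0],[0,0,0],-1],[[0,0,0],[0,0,0],0],[[0,0,0],[0,0,0],0.2],[[0,0,0],[0,0,0],0.2]]}}

```text
clock: 11.48
eef_pos: [503.4, -280.0, 67.3]
tool_rot: [2.95, 1.565, 3.105]
force: [-0.5, 0.7, -0.1]
width: 34.5
```

Call:
{"op": "jog_arm", "data": {"series": [[[0,0,0],[0,0,0],1],[[0,0,0],[0,0,0],1],[[0,0,0],[0,0,0],1],[[0,0,0],[0,0,0],1]]}}

```text
clock: 11.98
eef_pos: [503.6, -279.9, 67.4]
tool_rot: [2.965, 1.565, 3.12]
force: [-1.3, 0.3, 5.5]
width: 22.8
```

Call:
{"op": "jog_arm", "data": {"series": [[[0,0,0],[-8,0,0],1],[[0,0,0],[-22,0,0],1],[[0,0,0],[-35,0,0],1],[[0,0,0],[-35,0,0],1],[[0,0,0],[-10,0,0],1],[[0,0,0],[0,0,0],1]]}}

```text
clock: 12.72
eef_pos: [504.0, -280.2, 177.6]
tool_rot: [3.064, 1.566, -3.064]
force: [-0.1, -0.6, -1.1]
width: 22.8
```

```bash
python3 pl.py 577 82.8 180 0 -2.8 0; python3 w.py w5; python3 dr.py c; python3 - <<'E'
from h import *
s,d=pickle.load(open("pics/w5.pkl","rb")); P=cloud(d); p,R=cur(s); X=(P-p)@R
h=cv2.cvtColor(d["img"],cv2.COLOR_RGB2HSV)
m=(X[...,0]>-5)&(X[...,0]<40)&(abs(X[...,1])<11)&(abs(X[...,2])<80); print("held in tool xyz",m.sum(),np.percentile(X[m],[1,50,99],axis=0).round(1))
q=X[m][:,1:]; print(rect(q))
E
```

```text
12.725 [ 504.  -280.2  177.6] [-0.1 -0.6 -1.1] 22.8 [ 1.01  0.79 -0.93  1.79  0.76  0.97  1.48]
turn [11.7 -0.3  0. ] | 11.7  shift(before turn) [ -2.9 347.4 128.2]  shift(after) [ -2.4 366.1  55.2]
12.725 [ 504.  -280.2  177.6] [ 3.064  1.566 -3.064] [-0.1 -0.6 -1.1] 22.847213185303342 [ 1.01  0.79 -0.93  1.79  0.76  0.97  1.48]
side 447
[[-245.4  -60.5   10.8]
 [-203.8  -52.7   33.6]
 [-108.4    6.5   68. ]]
rim rect world ((506.2891540527344, 42.012943267822266), (34.81753921508789, 11.88385009765625), 86.34242248535156)
scene 791
[[-247.   -31.2   10.2]
 [-162.5   32.2   30.4]
 [-105.3   59.6   68.2]]
rim rect world ((572.3956298828125, 104.4134521484375), (78.09919738769531, 141.7392120361328), 86.76598358154297)
held in tool xyz 8957 [[  3.  -10.8 -54.1]
 [  5.1  -0.2 -17. ]
 [ 18.1  10.6  49.2]]
((0.007996559143066406, 0.3317413330078125), (109.28392791748047, 21.99502182006836), 89.98860931396484)
```

Call:
{"op": "jog_arm", "data": {"series": [[[0,0,0],[0,25,9],1],[[0,0,0],[0,35,13],1],[[0,0,0],[0,40,15],1],[[0,0,0],[0,40,15],1],[[0,0,0],[0,40,15],1],[[0,0,0],[0,40,15],1],[[0,0,0],[0,40,15],1],[[0,0,0],[0,40,14],1]]}}

```text
clock: 13.88
eef_pos: [566.7, 34.9, 175.4]
tool_rot: [2.925, 1.563, 3.081]
force: [0.9, 0.3, -0.3]
width: 22.5
```

Call:
{"op": "jog_arm", "data": {"series": [[[0,0,0],[0,30,11],1],[[0,0,0],[0,17,6],1],[[4,0,0],[0,0,0],1],[[4,0,0],[0,0,0],1],[[4,0,0],[0,0,0],1],[[0,0,0],[0,0,0],1],[[0,0,0],[0,0,0],1]]}}

```text
clock: 14.75
eef_pos: [576.5, 82.1, 176.2]
tool_rot: [-3.109, 1.564, 3.121]
force: [0.2, 0.5, -1.2]
width: 22.5
```

```bash
python3 pl.py 577 82.8 100 0 -2.8 0; python3 w.py w6; python3 dr.py d; python3 - <<'E'
from h import *
s,d=pickle.load(open("pics/w6.pkl","rb")); P=cloud(d); p,R=cur(s); X=(P-p)@R
m=(X[...,0]>-5)&(X[...,0]<40)&(abs(X[...,1])<11)&(abs(X[...,2])<80); print(rect(X[m][:,1:]))
m=(P[...,2]>55)&(P[...,2]<75)&(P[...,0]<640)&(P[...,0]>480)&(abs(P[...,1]-83)<80); print("front wall",rect(P[m][:,:2]))
m=(P[...,2]>44)&(P[...,2]<58)&(P[...,0]<640)&(P[...,0]>480)&(abs(P[...,1]-83)<80); print("rim",rect(P[m][:,:2]))
m=(P[...,2]>5)&(P[...,2]<20)&(P[...,0]<640)&(P[...,0]>515)&(abs(P[...,1]-83)<55); print("floor",rect(P[m][:,:2]),np.median(P[m][:,2]))
E
```

```text
14.75 [576.5  82.1 176.2] [ 0.2  0.5 -1.2] 22.5 [ 0.31  0.77 -0.83  1.77  0.69  0.93  0.7 ]
turn [-0.3 -0.4  0. ] | 0.5  shift(before turn) [76.2  0.7  1. ]  shift(after) [76.2  0.7  0.5]
14.75 [576.5  82.1 176.2] [-3.109  1.564  3.121] [ 0.2  0.5 -1.2] 22.492295090468858 [ 0.31  0.77 -0.83  1.77  0.69  0.93  0.7 ]
side 1436
[[-245.3  -59.    10.6]
 [-174.9    7.4   27.9]
 [-105.6   59.    68.4]]
rim rect world ((571.9472045898438, 86.55016326904297), (126.52046966552734, 140.26695251464844), 87.63172149658203)
scene 1286
[[-247.4  -61.5   10.2]
 [-179.1   -1.6   29. ]
 [-105.5   55.8   68.1]]
rim rect world ((570.3839111328125, 75.39949035644531), (111.17647552490234, 142.68548583984375), 86.54806518554688)
((0.0051059722900390625, -0.055431365966796875), (108.40090942382812, 21.997949600219727), 89.98985290527344)
front wall ((508.56817626953125, 85.29122924804688), (124.08189392089844, 11.422590255737305), 86.91790771484375)
rim ((579.281982421875, 81.70873260498047), (112.63168334960938, 127.39879608154297), 86.9329833984375)
floor ((579.6676025390625, 81.66002655029297), (100.7258071899414, 123.41849517822266), 86.880615234375) 12.719962483324196
```

View pics/w6.png

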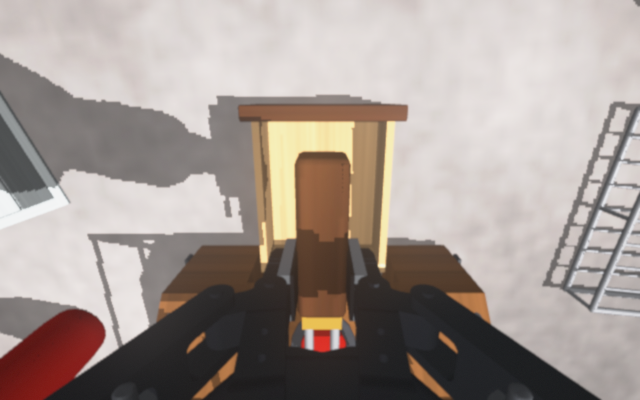

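Wrist view: the handle is held centred over the open drawer (drawer interior (262-388,122-270), dark front at (323,112)). Lower it.

Call:
{"op": "jog_arm", "data": {"series": [[[0,0,0],[20,0,1.5],1],[[0,0,0],[30,0,0],1],[[0,0,0],[30,0,0],1],[[0,0,0],[25,0,0],1],[[0,0,0],[15,0,0],1],[[0,0,0],[8,0,0],1],[[0,0,0],[0,0,0],1],[[0,0,0],[0,0,0],1]]}}

```text
clock: 15.9
eef_pos: [578.0, 82.9, 49.4]
tool_rot: [2.994, 1.566, 2.94]
force: [-0.1, 0.2, -0.4]
width: 22.7
```

```bash
python3 pl.py 577.7 82 40 0 -2.8 0
```

```text
15.9 [578.   82.9  49.4] [-0.1  0.2 -0.4] 22.7 [ 0.22  0.93 -0.68  1.83  0.87  0.72  0.55]
turn [-0.3 -0.3 -0. ] | 0.4  shift(before turn) [ 9.4 -0.9 -0.2]  shift(after) [ 9.4 -0.9 -0.2]
```

Call:
{"op": "jog_arm", "data": {"series": [[[0,0,0],[4,-0.5,0],1],[[0,0,0],[3,0,0],1],[[0,0,0],[1.5,0,0],1],[[0,0,0],[0,0,0],1],[[0,0,0],[0,0,0],1]]}}

```text
clock: 16.52
eef_pos: [577.4, 82.2, 40.2]
tool_rot: [3.096, 1.565, 3.042]
force: [0.9, -1.1, -0.9]
width: 22.8
```

Call:
{"op": "jog_arm", "data": {"series": [[[0,0,0],[0.6,0,0],1],[[0,0,0],[0,0,0],1]]}}

```text
clock: 16.77
eef_pos: [577.3, 82.2, 39.6]
tool_rot: [3.108, 1.565, 3.054]
force: [-0.4, 0.9, -0.1]
width: 22.7
```

Call:
{"op": "jog_arm", "data": {"series": [[[0,0,0],[0.5,0,0],1],[[0,0,0],[0,0,0],1]]}}

```text
clock: 17.02
eef_pos: [577.4, 82.2, 39.4]
tool_rot: [3.13, 1.565, 3.076]
force: [-1.3, -0.8, 3.6]
width: 22.7
```

Call:
{"op": "jog_arm", "data": {"series": [[[0,0,0],[0,0,0],0.4],[[0,0,0],[0,0,0],0.35],[[0,0,0],[0,0,0],0.2],[[0,0,0],[0,0,0],0.1],[[0,0,0],[0,0,0],0.1],[[0,0,0],[0,0,0],0.1]]}}

```text
clock: 17.77
eef_pos: [577.3, 82.2, 39.0]
tool_rot: [3.102, 1.565, 3.048]
force: [1.2, 0.5, 0.2]
width: 38.5
```

Call:
{"op": "jog_arm", "data": {"series": [[[0,0,0],[-5,0,0],0.1],[[0,0,0],[-15,0,0],0.1],[[0,0,0],[-30,0,0],0.1],[[0,0,0],[-35,0,0],0.1],[[0,0,0],[-35,0,0],0.1],[[0,0,0],[-20,0,0],1],[[0,0,0],[0,0,0],1],[[0,0,0],[0,0,0],1]]}}

```text
clock: 18.77
eef_pos: [577.5, 81.6, 178.0]
tool_rot: [-3.056, 1.563, -3.111]
force: [-0.9, -0.6, 0.4]
width: -0.1
```

```bash
python3 w.py w7; python3 dr.py e; python3 - <<'E'
from h import *
s,d=pickle.load(open("pics/w7.pkl","rb")); P=cloud(d)
m=(P[...,2]>26)&(P[...,2]<42)&(P[...,0]<638)&(P[...,0]>517)&(abs(P[...,1]-82)<40); print("handle",m.sum(),rect(P[m][:,:2]),np.percentile(P[m][:,2],[5,50,95]))
E
python3 pl.py 490 86.5 45 30 -2.8 25
```

```text
18.775 [577.5  81.6 178. ] [-3.056  1.563 -3.111] [-0.9 -0.6  0.4] -0.1258252953930585 [ 0.31  0.77 -0.83  1.76  0.69  0.94  0.7 ]
side 1443
[[-245.3  -58.8   10.5]
 [-176.6   -2.2   33.5]
 [-105.5   57.9   68.5]]
rim rect world ((572.2251586914062, 84.86064910888672), (124.14185333251953, 140.11585998535156), 86.94764709472656)
scene 1386
[[-247.4  -61.5   10.3]
 [-177.9   -3.6   32.8]
 [-105.3   55.7   67.5]]
rim rect world ((570.6094360351562, 75.07040405273438), (109.1040267944336, 142.13775634765625), 87.583984375)
handle 2545 ((576.1522216796875, 81.23895263671875), (24.026559829711914, 105.50943756103516), 86.47093200683594) [31.22081149 34.36940411 35.57762265]
18.925 [577.5  81.9 177.8] [-0.4 -0.2  0.2] 0.3 [ 0.31  0.77 -0.83  1.76  0.69  0.94  0.7 ]
turn [ -0.3 -30.5   0.1] | 30.5  shift(before turn) [ 1.119e+02 -1.000e-01 -9.920e+01]  shift(after) [  46.2    0.4 -142.2]
```

View pics/w7.png

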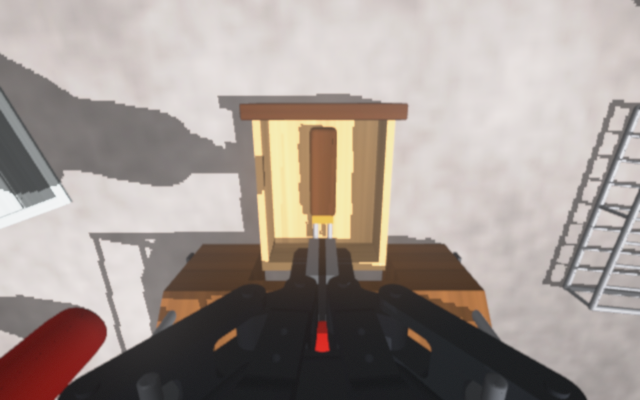

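Handle lies flat in the drawer at (322,175), clear of all the walls. Now go round to the drawer front.

Call:
{"op": "jog_arm", "data": {"series": [[[0,0,0],[0,0,-25],1],[[0,0,0],[0,0,-35],1],[[0,0,0],[0,0,-35],1],[[0,0,0],[0,0,-25],1],[[0,-5,0],[0,0,0],1],[[0,-5,0],[0,0,0],1],[[0,-5,0],[0,0,0],1],[[0,-5,0],[0,0,0],1]]}}

```text
clock: 19.92
eef_pos: [459.2, 87.4, 179.3]
tool_rot: [-0.01, 1.243, -0.065]
force: [1.3, -0.5, -0.1]
width: 0.4
```

Call:
{"op": "jog_arm", "data": {"series": [[[0,-5,0],[0,0,0],1],[[0,0,0],[0,0,0],1],[[0,0,0],[0,0,0],1]]}}

```text
clock: 20.3
eef_pos: [460.8, 85.2, 179.0]
tool_rot: [-0.03, 1.189, -0.087]
force: [-0.1, 0.3, -0.2]
width: -0.0
```

```bash
python3 pl.py 480 86.5 40 25 -2.8 25
```

```text
20.3 [460.8  85.2 179. ] [-0.1  0.3 -0.2] -0.0 [-0.03  0.46 -0.44  2.39  1.62  0.37 -0.44]
turn [-0.3 -3.1  0.8] | 3.2  shift(before turn) [111.2   3.6 -35.4]  shift(after) [109.1   2.2 -41.4]
```

Call:
{"op": "jog_arm", "data": {"series": [[[0,0,0],[10,1,-9],1],[[0,0,0],[20,1,-9],1],[[0,0,0],[25,1,-9],1],[[0,0,0],[25,0,-8],1],[[0,0,0],[20,0,0],1],[[0,0,0],[10,0,0],1],[[0,-2,0.5],[0,0,0],1],[[0,0,0],[0,0,0],1]]}}

```text
clock: 21.3
eef_pos: [468.9, 85.7, 63.8]
tool_rot: [-0.009, 1.155, -0.065]
force: [-0.4, -0.6, 0.1]
width: -0.3
```

```bash
python3 pl.py 480 86.5 40 25 -2.8 25
```

```text
21.3 [468.9  85.7  63.8] [-0.4 -0.6  0.1] -0.3 [ 0.06  0.83 -0.62  2.46  2.2   0.75 -1.  ]
turn [-0.3 -1.2  0.4] | 1.3  shift(before turn) [ 1.2  1.3 -0. ]  shift(after) [ 1.2  1.3 -0. ]
```

Call:
{"op": "jog_arm", "data": {"series": [[[0,0,0],[2.5,1,5.5],1],[[0,0,0],[3.3,0,7.3],1],[[0,0,0],[4.1,0,9.1],1],[[0,0,0],[4.1,0,9.1],1],[[0,0,0],[4.1,0,9.1],1],[[0,0,0],[4.1,0,9.1],1],[[0,0,0],[4.1,0,9.1],1],[[0,0,0],[4.1,0,9.1],1]]}}

```text
clock: 22.3
eef_pos: [542.6, 83.5, 63.7]
tool_rot: [-0.006, 1.155, -0.06]
force: [-6.0, 0.2, 3.7]
width: 0.0
```

```bash
python3 pl.py 641 79 40 25 -2.8 25; python3 dr.py f
```

```text
22.3 [542.6  83.5  63.7] [-6.   0.2  3.7] 0.0 [ 0.06  0.81 -0.51  2.28  2.11  0.57 -0.8 ]
turn [-0.2 -1.2  0.3] | 1.2  shift(before turn) [36.5  0.8 80. ]  shift(after) [38.2  0.3 79.2]
side 750
[[-196.2  -60.4   10.6]
 [-146.8   -9.8   35.3]
 [-105.9   56.5   69.4]]
rim rect world ((563.7371215820312, 85.75930786132812), (121.77193450927734, 22.297035217285156), 84.80723571777344)
scene 469
[[-206.5  -62.5   10.2]
 [-140.9  -27.6   33. ]
 [-105.6   52.5   67.9]]
rim rect world ((552.7577514648438, 52.02788543701172), (61.865943908691406, 42.186153411865234), 86.23789978027344)
```

Call:
{"op": "jog_arm", "data": {"series": [[[0,0,0],[4.1,0,9.1],1],[[0,0,0],[4.1,0,9.1],1],[[0,0,0],[4.1,0,9.1],1],[[0,0,0],[4.1,0,9.1],1],[[0,0,0],[4.1,0,9.1],1],[[0,0,0],[4.1,0,9.1],1],[[0,0,0],[3.2,0,7.3],1],[[0,0,0],[1.6,0,3.7],1]]}}

```text
clock: 23.4
eef_pos: [612.3, 79.9, 62.9]
tool_rot: [-0.005, 1.157, -0.059]
force: [-13.0, 0.8, 8.5]
width: -0.4
```

```bash
python3 pl.py 641 79 40 25 -2.8 25
```

```text
23.4 [612.3  79.9  62.9] [-13.    0.8   8.5] -0.4 [ 0.01  0.81 -0.38  2.1   1.96  0.4  -0.59]
turn [-0.2 -1.3  0.2] | 1.4  shift(before turn) [ 7.5  0.6 16.5]  shift(after) [ 7.9  0.5 16.3]
```

Call:
{"op": "jog_arm", "data": {"series": [[[0,0,0],[1.2,0,2.7],1],[[0,0,0],[1.2,0,2.7],1],[[0,0,0],[1.2,0,2.7],1],[[0,0,0],[0,0,0],1]]}}

```text
clock: 23.9
eef_pos: [621.9, 79.4, 62.7]
tool_rot: [-0.005, 1.156, -0.059]
force: [-5.4, 1.8, 0.0]
width: -0.2
```

Call:
{"op": "jog_arm", "data": {"series": [[[0,0,0],[0.9,0,1.8],1],[[0,0,0],[0.9,0,1.8],1],[[0,0,0],[0,0,0],1]]}}

```text
clock: 24.28
eef_pos: [626.5, 79.1, 62.7]
tool_rot: [-0.006, 1.155, -0.06]
force: [-4.5, 1.4, -0.0]
width: -0.1
```

```bash
python3 pl.py 641 79 40 25 -2.8 25
```

```text
24.275 [626.5  79.1  62.7] [-4.5  1.4 -0. ] -0.1 [ 0.    0.82 -0.35  2.07  1.92  0.37 -0.54]
turn [-0.2 -1.2  0.3] | 1.3  shift(before turn) [1.6 0.7 3.6]  shift(after) [1.7 0.7 3.5]
```

Call:
{"op": "jog_arm", "data": {"series": [[[0,0,0],[0.8,0,1.8],1],[[0,0,0],[0.4,0,0.9],1],[[0,0,0],[0,0,0],1]]}}

```text
clock: 24.65
eef_pos: [629.4, 78.9, 62.6]
tool_rot: [-0.005, 1.155, -0.06]
force: [-5.1, 2.0, 0.7]
width: -0.0
```

Call:
{"op": "jog_arm", "data": {"series": [[[0,0,0],[0.6,0,1.4],1],[[0,0,0],[0.4,0,0.9],1],[[0,0,0],[0,0,0],1]]}}

```text
clock: 25.02
eef_pos: [631.9, 78.8, 62.7]
tool_rot: [-0.006, 1.155, -0.06]
force: [-5.9, 1.7, 0.3]
width: 0.3
```

Call:
{"op": "jog_arm", "data": {"series": [[[0,0,0],[0.6,0,1.4],1],[[0,0,0],[0.4,0,0.9],1],[[0,0,0],[0,0,0],1]]}}

```text
clock: 25.4
eef_pos: [632.7, 78.8, 62.5]
tool_rot: [-0.005, 1.158, -0.059]
force: [-11.1, -0.2, 6.0]
width: 0.0
```

Call:
{"op": "jog_arm", "data": {"series": [[[0,0,0],[0.6,0,1.4],1],[[0,0,0],[0.4,0,0.9],1],[[0,0,0],[0,0,0],1]]}}

```text
clock: 25.78
eef_pos: [633.0, 78.8, 62.4]
tool_rot: [-0.005, 1.161, -0.058]
force: [-19.6, -0.9, 14.8]
width: 0.2
```

```bash
python3 pl.py 641 79 40 25 -2.8 25; python3 dr.py g
```

```text
25.775 [633.   78.8  62.4] [-19.6  -0.9  14.8] 0.2 [-0.01  0.82 -0.32  2.05  1.88  0.35 -0.5 ]
turn [-0.2 -1.5  0.2] | 1.5  shift(before turn) [-1.3  0.6 -2.2]  shift(after) [-1.4  0.6 -2.2]
side 6
scene 14
```

Call:
{"op": "jog_arm", "data": {"series": [[[0,0,0],[0.4,0,1],1],[[0,0,0],[0,0,0],1],[[0,0,0],[0,0,0],1]]}}

```text
clock: 26.25
eef_pos: [633.1, 78.8, 62.0]
tool_rot: [-0.004, 1.162, -0.057]
force: [-22.1, -0.0, 12.7]
width: -0.0
```

Call:
{"op": "jog_arm", "data": {"series": [[[0,0,0],[-1,0,-2],1],[[0,0,0],[-1.5,0,-3.5],1],[[0,0,0],[-2,0,-4.5],1],[[0,0,0],[0,0,0],1]]}}

```text
clock: 26.75
eef_pos: [627.8, 78.3, 63.1]
tool_rot: [-0.008, 1.154, -0.063]
force: [-5.0, 0.9, -0.9]
width: -0.4
```

Call:
{"op": "jog_arm", "data": {"series": [[[0,0,0],[-1,0,-2],1],[[0,0,0],[0,0,0],1],[[0,0,0],[0,0,0],1]]}}

```text
clock: 27.12
eef_pos: [627.4, 77.9, 64.1]
tool_rot: [-0.009, 1.151, -0.065]
force: [0.9, -0.4, 0.1]
width: 0.1
```

```bash
cat > fr.py <<'E'
from h import *
from cell import *
for n in ("side","scene","wrist"):
    d=get_image(n);P=cloud(d);h=cv2.cvtColor(d["img"],cv2.COLOR_RGB2HSV)
    a=np.radians(PSI); X=(P-np.array([747,74.5,0]))@np.array([[np.cos(a),-np.sin(a),0],[np.sin(a),np.cos(a),0],[0,0,1]])
    for nm,lo,hi in(("drawer",28,58),("chest",68,125)):
        m=(X[...,0]>-150)&(X[...,0]<-85)&(abs(X[...,1])>lo)&(abs(X[...,1])<hi)&(X[...,2]>22)&(X[...,2]<60); print(n,nm,m.sum(),np.percentile(X[m][:,0],[10,50,90]).round(1) if m.sum() else "")
E
python3 fr.py; python3 w.py w8
```

```text
side drawer 40 [-100.8  -99.9  -99.1]
side chest 75 [-100.9  -99.7  -98.5]
scene drawer 59 [-103.3 -101.1  -98.5]
scene chest 123 [-102.3 -100.1  -97.8]
wrist drawer 5809 [-101.  -100.3  -99.6]
wrist chest 12115 [-100.4  -99.6  -98.8]
27.275 [627.1  78.2  64. ] [-0.008  1.151 -0.064] [-0.   0.7  0.5] -0.200019263573494 [ 0.    0.82 -0.35  2.07  1.93  0.38 -0.55]
```

The drawer is flush with no contact force, so it has latched. Retract and check.

Call:
{"op": "jog_arm", "data": {"series": [[[0,0,0],[-5,0,-10],1],[[0,0,0],[-10,0,-20],1],[[0,0,0],[-10,0,-25],1],[[0,0,0],[-25,0,-20],1],[[0,0,0],[-30,0,-10],1],[[0,0,0],[-30,0,0],1],[[0,0,0],[0,0,0],1],[[0,0,0],[0,0,0],1]]}}

```text
clock: 28.32
eef_pos: [504.8, 85.4, 129.5]
tool_rot: [-0.008, 1.152, -0.063]
force: [0.3, -0.1, -0.9]
width: -0.0
```

```bash
python3 fr.py; python3 dr.py z; python3 w.py w9; python3 - <<'E'
from h import *
d=pickle.load(open("pics/side1.pkl","rb"));P=cloud(d);k=box(330,420,262,345)&(P[...,2]>33)&(P[...,2]<75);print("tray",rect(P[k][:,:2]))
E
```

```text
side drawer 71 [-101.4 -100.1  -98.4]
side chest 139 [-100.6  -99.4  -98. ]
scene drawer 108 [-102.8 -100.5  -98.4]
scene chest 193 [-102.4  -99.9  -97.4]
wrist drawer 1094 [-101.  -100.2  -99.3]
wrist chest 3206 [-100.4  -99.5  -98.5]
side 0
scene 1
28.575 [504.1  85.4 128.8] [-0.008  1.154 -0.063] [-0.5  0.1 -0.2] -0.04007239374761969 [ 0.02  0.63 -0.49  2.35  1.96  0.47 -0.73]
tray ((514.972412109375, -267.2956848144531), (173.377197265625, 120.63400268554688), 16.166399002075195)
```

View pics/zside.png

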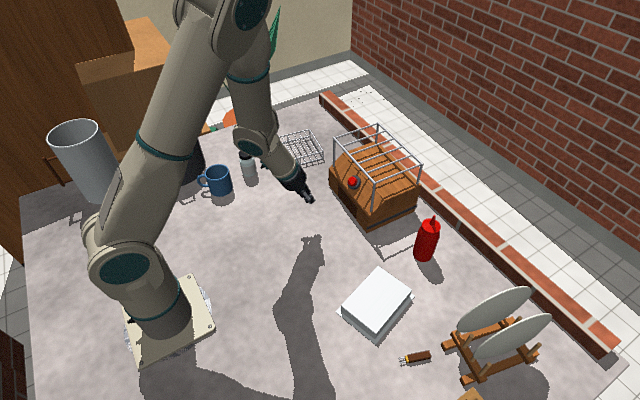

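The drawer is shut, with the chest at (375,175). The tray at (376,303) is empty and has not moved, and the bystanders stand where they were. Hand in.

```bash
python3 -c "
from cell import *
print(finish_job())"
```

```text
the job is handed in; nothing more can be done
None
```

I did the job in the order asked and handed it in at about 28.6 s of the 72 s allowed. I pressed the latch until the drawer sprang fully out, laid the larger handle flat in it with first contact at about 4 N, and pushed the drawer shut with at most about 27 N in the readings.

**Drawer:** after I backed off, the wrist force read about zero. The drawer front was flush with the chest front to within about 1 mm in all three cameras, and it stayed so after I pulled the arm back. While I was backing off, the force still read about 5 N once, so I moved back a little further and re-measured before counting it as latched.

**Handle and surroundings:** before shutting, the handle's top was at about 34 mm, which fits it lying flat on the 12 mm floor, and it was clear of the walls. I have no view of it since the drawer closed. The tray measures within about 0.5 mm of where it started. I checked the bystanders and the smaller look-alike handle only by eye in the last side picture, and they looked unmoved.

**Problems:** some wrist turns fell short close to joint 6's lower limit, and I made them up with slower rows.

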